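# Fetch the anvil block from under the tools on the rest

## Task

Get the small steel anvil block ready for use: it lies in the notched wooden tool rest, under the file, the wooden ring clamp and the tweezers that rest across it. First lay all three tools aside on the wooden slab, then set the block flat into the square recess of the black rubber pad, and finally lay each tool back across the same pair of notches it came from (either way round). Set everything down rather than letting it drop, and leave the oil bottle and the loupe where they are.

Things in the scene. Friction and masses are not known exactly. Their poses are not given: they have to be found in the camera images.
- tool_rest: Fixed pale-wood tray, 194 (x) by 96 (y) mm; origin at centre of underside. Floor 6 mm up, 78 mm wide inside. On each long side a 9 mm rail has three 40 mm wide notches, centred at x = -58, 0, +58 mm, bottoms 36 mm up; the round teeth between are 18 mm wide, tops 49 mm up. One tool lies along y across each opposite pair of notches; which tool has which pair changes. End lips 17 mm high.
- anvil_block: Polished steel block, 50 x 50 x 16 mm, 0.3 kg, loose, lying flat on the floor of the tool rest near its middle; origin at the centre of its underside, z up, x and y square to its sides. There is no room for fingers between it and the rails: grip it on the two sides that face along the rest's x.
- file: Needle file, 165 mm long along its y; origin mid-length at the underside. Wooden handle (+y, from +18 to +82 mm) 18 mm wide and 19 mm high; flat steel blade (-y) 10 mm wide and 8 mm high; ferrule 12 mm thick between. Its handle is round, so it may lie rolled a little about its length. It balances on the handle side; a grip at about y = +20 mm holds it between the rails.
- ring_clamp: Wooden ring clamp with a brass band: a square bar 110 mm long along its y, 25 mm wide in x, 18 mm high; origin at the centre of its underside.
- tweezers: Steel tweezers lying flat, 133 mm long along their y, 12 mm wide in x, 9 mm high; origin at the centre of the underside.
- wood_slab: Scorched dark hardwood slab, 133 (its x) x 262 (its y) x 24 mm high, fixed; origin at the centre of its underside. Its flat top is the side area: the three tools fit on it side by side, lying across it along its x (the longer ones stick out a little at both ends).
- rubber_pad: Black rubber pad for the block, 96 x 96 mm, fixed; origin at the centre of its underside, x and y square to its sides. In its top, which is 13 mm above the bench, is a central square recess 64 x 64 mm, 3 mm deep (recess floor 10 mm above the bench), so the seated block has 7 mm of play each way.
- oil_bottle: Bystander: little oil bottle with a red spout, 39 mm wide and 98 mm high, loose, standing; origin at its underside.
- loupe: Bystander: black eyepiece loupe, 39 mm wide and 28 mm high, loose; origin at its underside.

How it is judged:
By the outcome, as a careful person would: the job done as asked, in the order asked, and still so for the second after the job is handed in, with the robot touching nothing.
It also fails if it takes over 125 s, if anything falls off the work surface, if the arm or the gripper's body presses on something with over 40 N, if the wrist force passes 120 N, or if a joint passes its speed limit or range.

## Robot

A 6-joint arm with a two-finger parallel gripper is mounted at the origin on a cart in front of the work surface, level with it; the furniture and walls round the work are solid. World frame = base frame: x ahead of the robot, y to its left, z up, the work surface at z = 0. Lengths are in m, angles in rad, forces in N, time in s.
With the tool pointing down it reaches from about 0.25 to 0.775 m from the base axis. Payload 4 kg.
Tool frame: the origin (TCP) lies on the centre line of the jaws, within the pads' length; the fingertips stand 17 mm ahead of it and the grasp point (between the pads) lies 2 mm behind it; z points along the fingers, y is the line along which they close (so a half turn about z gives the same grasp; the last joint's range is limited). The gripper opens to 94 mm and grips with 3 to 60 N. Pads are 16 mm wide; open, the fingers measure 119 mm over their backs; the gripper's body (75 mm by 177 mm) begins 78 mm behind the grasp point.
Start: joints at [1.075, 0.087, 1.371, -0, 1.684, -0.103], TCP at [0.211, 0.508, 0.223] pointing down, gripper open.
Joint ranges: [-3.1, 3.1], [-0.76, 2.03], [0.27, 2.55], [-1.08, 4.22], [0.17, 2.65], [-2.57, 2.57]. Speed limits (rad/s): [2.79, 2.79, 3.14, 3.14, 3.14, 3.14].

## Interface

Orientations are given as [roll, pitch, yaw] about the fixed x, y, z axes, in that order (R = Rz(yaw) Ry(pitch) Rx(roll)).
In Python, from bench import robot gives the robot as it stands.
- The arm moves only by the tool servo_tool, never from a script. Its argument "plan" is a list of rows, each a list of 7 numbers: the shift along the tool's x, y, z normalised to -1 to 1, where 1 is 0.1 m, then the turn, a rotation vector about the tool's x, y, z normalised to -1 to 1, where 1 is pi/2 rad, then the finger opening in mm, from 0 to 94. In form: [[x, y, z, ax, ay, az, gripper], ...]. A call has 1 to 12 rows; each row is the pose to reach, as a shift and turn from the pose commanded when the call began, along the tool's axes at that moment; what a row does not reach only later rows make up. A row lasts 1/12 s, in which the tool goes at most 41.7 mm and 7.16 degrees, less where a joint would pass 70% of its speed; a pose out of reach is approached as far as the arm can. A call with a number of a shift or a turn outside -1 to 1 is refused whole. A call with a gripper value outside its range is refused whole. The fingers move at their own pace and stop on an object; the grip force is fixed at half the most. Time passes only in rows, so rows that repeat a pose let the fingers close. It gives the time, the measured TCP pose, the force, the opening and the grip force at its end, in the units of the state.
- robot.get_obs(): the state, without advancing time (a new reading comes with each control period).
- robot.snapshot(name): name is "scene" or "top" or "wrist"; returns the picture (480x640x3 uint8, red, green, blue); there is no depth.
- robot.camera_params(name): a dict with "camera_matrix" (3x3 intrinsics, pixels), "rvec" (rotation vector, rad) and "tvec" (3), from world to camera coordinates, as OpenCV has them; the wrist camera has in their place "tool_from_camera" (4x4, takes a point from camera to tool coordinates, whose origin is the TCP and whose axes are the flange's). Camera axes: x right, y down, z forward; pixel columns grow to the right and rows downward; lengths in m; the calibration is good to about 2 mm. A picture is of the moment at which its call begins: read the wrist's pose just before it. camera_params takes no time and is no camera call.
- robot.close_job(): hands the job in; it is judged then, once.
Trained networks look in the newest picture that a camera, given by its name, has taken for a name from the list of things; names that differ only in an ending like _2 or _b are one class to them, and where a whole thing is asked for, a point or a joint stands for the part that bears it (a point fixed in the world has none). Each returns a list of dicts, best first, with "conf" (0 to 1); they miss things now and then, are a little off and sometimes report something else, mostly with a low value. They report only what shows in the picture. A call takes as long as a camera call.
- robot.find_in(thing, camera): "extent" ([centre column, centre row, width, height] in pixels, round what is visible of it).
The state is a dict: "time": time; "joint_positions": joint angles; "qvel": joint speeds; "joint_torque": joint torques, N m; "tool_pos": TCP position; "ee_rot": TCP orientation; "wrist_force": force on the tool from outside, world axes, zero at the start; "wrist_torque": the same for the moment, N m; "width": finger opening in m; "finger_force": force on a finger pad.
Only numpy, scipy, OpenCV 4.12 (cv2) and the standard library are available. Lean on these libraries where they do the work, as an engineer would, in place of code of your own. Each camera call takes 0.05 s, during which the arm holds its last target. There are 200 camera calls.

## Working session

There is one attempt and no reset: what is moved stays moved. The work goes in short steps, Python scripts to look and compute and a tool call to move; the robot and the scene stay as the last step left them, time stands still between calls to the robot, and variables do not carry over. Pictures are saved under pics/ and viewed, at most 14 in all, crops included, and the job is handed in when it is done.

Besides the shell and the picture viewer there is one more tool, called after "Emit:" as name(argument=value, ...) on one line, values as JSON. servo_tool: Moves the arm, as the interface text tells. Scaled input: -1 to 1 covers 0.1 m each way for a shift and pi/2 rad each way for a turn. Its arguments: {"type":"object","properties":{"plan":{"type":"array","items":{"type":"array","items":{"type":"number"}}}},"required":["plan"]}

```bash
ls; mkdir -p pics; cat > h.py <<'E'
import numpy as np, cv2
from scipy.spatial.transform import Rotation as R
from bench import robot
def snap(n,f):
    im=robot.snapshot(n); cv2.imwrite('pics/'+f,im[:,:,::-1]); return im
def cam(n):
    p=robot.camera_params(n); K=np.array(p['camera_matrix'])
    if 'rvec' in p:
        Rm=R.from_rotvec(np.ravel(p['rvec'])).as_matrix(); t=np.ravel(p['tvec'])
        return K,Rm.T,-Rm.T@t
    o=robot.get_obs(); Rt=R.from_euler('xyz',o['ee_rot']).as_matrix(); T=np.array(p['tool_from_camera'])
    return K,Rt@T[:3,:3],Rt@T[:3,3]+np.array(o['tool_pos'])
def ray(n,u,v,z,c=None):
    K,A,C=c or cam(n); d=A@np.linalg.solve(K,[u,v,1]); return (C+d*(z-C[2])/d[2])[:2]
def proj(n,P,c=None):
    K,A,C=c or cam(n); q=(np.atleast_2d(P)-C)@A@K.T; return q[:,:2]/q[:,2:]
E
python3 - <<'E'
from h import *
np.set_printoptions(precision=3,suppress=True)
print(robot.get_obs())
snap('top','t0.png'); 
H=dict(tool_rest=.045,anvil_block=.022,file=.045,ring_clamp=.05,tweezers=.045,wood_slab=.024,rubber_pad=.013,oil_bottle=.05,loupe=.028)
for k,z in H.items():
    for d in robot.find_in(k,'top')[:2]:
        e=d['extent'];print(k,d['conf'],np.round(e),ray('top',e[0],e[1],z))
E
```

```text
pics
{'time': 0.0, 'joint_positions': array([ 1.075,  0.088,  1.372,  0.   ,  1.684, -0.103]), 'qvel': array([-0.002, -0.002, -0.001,  0.001,  0.001, -0.002]), 'joint_torque': array([ -0.   , -34.02 , -30.242,   0.072,   0.033,  -0.   ]), 'tool_pos': array([0.21 , 0.508, 0.221]), 'ee_rot': array([-3.139, -0.   ,  2.749]), 'wrist_force': array([-0.358,  0.618, -0.418]), 'wrist_torque': array([-0.079, -0.027,  0.053]), 'finger_force': 0.0, 'width': 0.09345692880740765}
tool_rest 0.79 [200. 241.  55.  92.] [0.617 0.145]
anvil_block 0.69 [204. 244.  28.  22.] [0.614 0.141]
file 0.91 [198. 265.  75.  12.] [0.564 0.146]
file 0.36 [300. 242.  60. 113.] [ 0.62 -0.08]
tweezers 0.57 [190. 238.  33.   7.] [0.624 0.168]
wood_slab 0.55 [301. 243.  65. 115.] [ 0.621 -0.08 ]
rubber_pad 0.66 [391. 261.  52.  45.] [ 0.586 -0.285]
oil_bottle 0.71 [449. 229.  22.  20.] [ 0.656 -0.41 ]
oil_bottle 0.3 [204. 244.  27.  26.] [0.609 0.134]
loupe 0.68 [452. 263.  21.  16.] [ 0.583 -0.421]
```

View pics/t0.png

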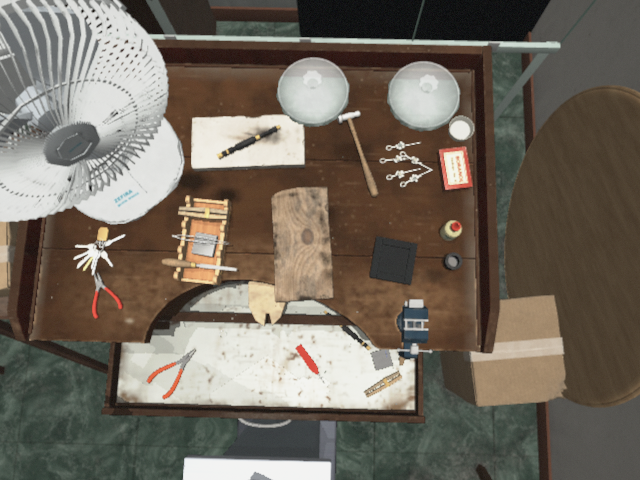

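Emit:
servo_tool(plan=[[-1,-1,0,0,0,0.75,94],[-1,-1,0,0,0,0.75,94],[-1,-1,0,0,0,0.75,94],[-1,-1,0,0,0,0.75,94],[-1,-1,0,0,0,0.75,94],[-1,-1,0,0,0,0.75,94],[-1,-1,0,0,0,0.75,94],[-1,-1,0,0,0,0.75,94],[-1,-1,0,0,0,0.75,94],[-1,-1,0,0,0,0.75,94],[-1,-1,0,0,0,0.75,94],[-1,-1,0,0,0,0.75,94]])

```text
time: 1.5
tool_pos: [0.2646, 0.3775, 0.2226]
ee_rot: [3.141, -0.0, 1.572]
wrist_force: [-0.2, 0.4, 0.0]
width: 0.094
finger_force: 0.0
```

Emit:
servo_tool(plan=[[-1,1,0,0,0,0,94],[-1,1,0,0,0,0,94],[-1,1,0,0,0,0,94],[-1,1,0,0,0,0,94],[-1,1,0,0,0,0,94],[-1,1,0,0,0,0,94]])

```text
time: 2.0
tool_pos: [0.3649, 0.2771, 0.2224]
ee_rot: [-3.141, -0.001, 1.569]
wrist_force: [-0.2, -0.3, -0.7]
width: 0.0942
finger_force: 0.0
```

Emit:
servo_tool(plan=[[-1,1,0,0,0,0,94],[-1,1,0,0,0,0,94],[-1,1,0,0,0,0,94],[-1,1,0,0,0,0,94],[-1,1,0,0,0,0,94],[-1,1,0,0,0,0,94]])

```text
time: 2.5
tool_pos: [0.4642, 0.1784, 0.2223]
ee_rot: [-3.14, -0.001, 1.571]
wrist_force: [1.1, -0.5, -0.2]
width: 0.0939
finger_force: 0.0
```

Emit:
servo_tool(plan=[[-0.3,1,0,0,0,0,94],[-0.3,1,0,0,0,0,94],[-0.3,1,0,0,0,0,94],[-0.3,1,0,0,0,0,94],[-0.3,1,0,0,0,0,94],[-0.3,1,0,0,0,0,94]])

```text
time: 3.0
tool_pos: [0.5632, 0.1494, 0.2226]
ee_rot: [-3.141, -0.001, 1.573]
wrist_force: [0.1, 0.8, 0.1]
width: 0.0938
finger_force: 0.0
```

```bash
python3 - <<'E'
from h import *
np.set_printoptions(precision=3,suppress=True)
o=robot.get_obs();print(o['time'],o['tool_pos'],o['ee_rot'],o['wrist_force'])
print(robot.camera_params('wrist')); c=cam('wrist')
snap('wrist','w0.png')
H=dict(tool_rest=.049,anvil_block=.022,file=.045,ring_clamp=.05,tweezers=.045)
for k,z in H.items():
    for d in robot.find_in(k,'wrist')[:2]:
        e=d['extent'];print(k,d['conf'],np.round(e),ray('wrist',e[0],e[1],z,c))
E
```

```text
3.0 [0.563 0.149 0.223] [-3.141 -0.001  1.573] [0.149 0.801 0.112]
{'camera_matrix': array([[345.482,   0.   , 320.457],
       [  0.   , 345.482, 236.856],
       [  0.   ,   0.   ,   1.   ]]), 'tool_from_camera': array([[ 0.001, -0.964, -0.266,  0.077],
       [ 1.   ,  0.001, -0.001, -0.001],
       [ 0.001, -0.266,  0.964, -0.161],
       [ 0.   ,  0.   ,  0.   ,  1.   ]])}
tool_rest 0.96 [384. 224. 201. 111.] [0.625 0.148]
anvil_block 0.61 [370. 220.  55.  55.] [0.615 0.146]
file 0.88 [325. 220.  25. 152.] [0.566 0.151]
ring_clamp 0.81 [440. 230.  40. 112.] [0.681 0.143]
tweezers 0.8 [380. 222.  23. 120.] [0.621 0.149]
```

View pics/w0.png

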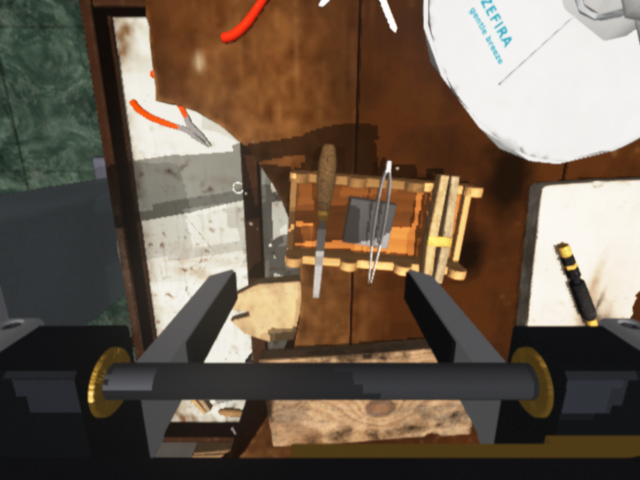

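```bash
python3 - <<'E'
import cv2
im=cv2.imread('pics/w0.png'); cv2.imwrite('pics/w0c.png',cv2.resize(im[130:310,260:500],None,fx=3,fy=3,interpolation=cv2.INTER_CUBIC))
t=cv2.imread('pics/t0.png'); cv2.imwrite('pics/t0c.png',cv2.resize(t[180:305,262:422],None,fx=4,fy=4,interpolation=cv2.INTER_CUBIC))
E
```

```text
(no output)
```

View pics/w0c.png

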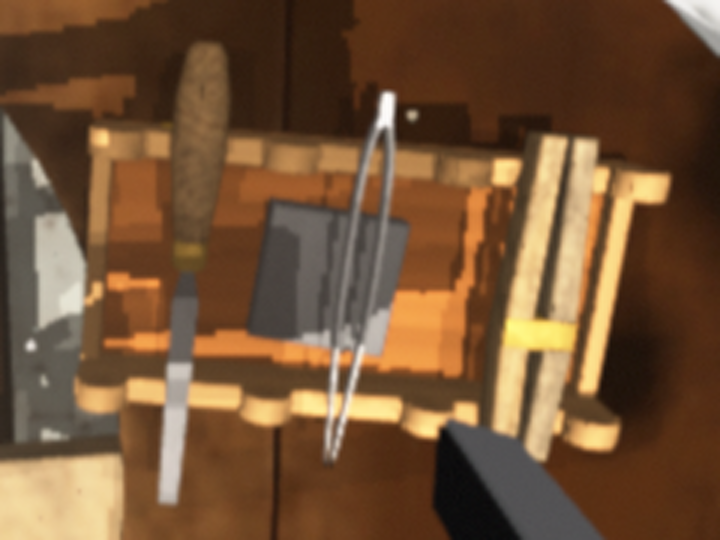

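View pics/t0c.png

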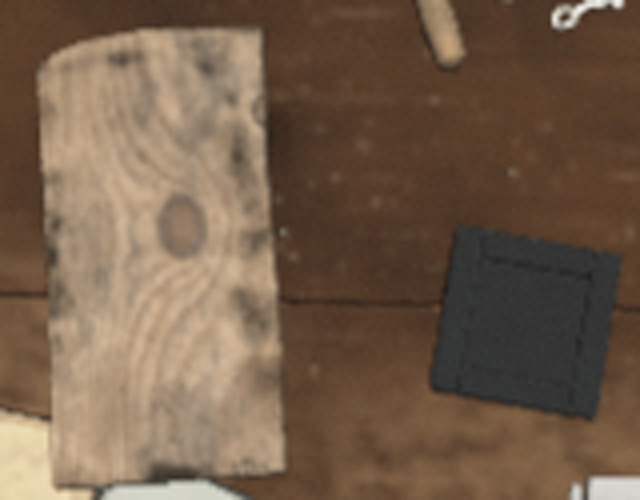

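```bash
python3 - <<'E'
from h import *
np.set_printoptions(precision=4,suppress=True)
c=cam('wrist'); t=cam('top'); print(c[2],t[2])
def W(p,z): return ray('wrist',260+p[0]/3,130+p[1]/3,z,c)
def T(p,z): return ray('top',262+p[0]/4,180+p[1]/4,z,t)
def line(n,a,b,z):
    a=W(a,z);b=W(b,z);d=a-b;print(n,a,b,'mid',(a+b)/2,'len',np.hypot(*d),'ang',np.degrees(np.arctan2(d[1],d[0])))
line('file',(210,42),(168,502),.045); print('ferrule',W((188,258),.045))
line('tweez',(388,95),(328,460),.045)
line('clamp',(565,138),(520,446),.054)
line('railT',(668,180),(92,132),.047); line('railB',(618,420),(80,383),.047)
line('endL',(92,132),(80,383),.047); line('endR',(668,180),(618,420),.047)
B=[W(p,.022) for p in [(270,200),(408,222),(382,355),(250,333)]];print('block',np.mean(B,0),[np.degrees(np.arctan2(*(B[i]-B[j])[::-1])) for i,j in((1,0),(2,3),(0,3),(1,2))],[np.hypot(*(B[i]-B[j])) for i,j in((1,0),(2,3),(0,3),(1,2))])
P=[T(p,.013) for p in [(458,227),(620,252),(595,417),(431,387)]];print('pad',np.array(P),np.mean(P,0),[np.degrees(np.arctan2(*(P[i]-P[j])[::-1])) for i,j in((0,1),(3,2),(0,3),(1,2))])
print('slab',[T(p,.024) for p in [(40,70),(262,28),(285,468),(53,485)]])
E
```

```text
[0.5629 0.2251 0.3836] [ 0.4382 -0.154   1.1417]
file [0.5717 0.223 ] [0.5582 0.0648] mid [0.5649 0.1439] len 0.15876995755127324 ang 85.12106017481358
ferrule [0.565  0.1535]
tweez [0.6287 0.2068] [0.6145 0.0811] mid [0.6216 0.1439] len 0.12651506316199532 ang 83.54251244383947
clamp [0.6834 0.1941] [0.6784 0.0902] mid [0.6809 0.1421] len 0.10407764322410698 ang 87.27591224520093
railT [0.7207 0.18  ] [0.534  0.1951] mid [0.6274 0.1876] len 0.18729402656701807 ang -4.6060018529219295
railB [0.7139 0.097 ] [0.5281 0.1101] mid [0.621  0.1036] len 0.18625665282588 ang -4.0398330267327
endL [0.534  0.1951] [0.5281 0.1101] mid [0.5311 0.1526] len 0.0851487049463756 ang 86.02698761351621
endR [0.7207 0.18  ] [0.7139 0.097 ] mid [0.7173 0.1385] len 0.08330310879633794 ang 85.3212395943385
block [0.6151 0.1412] [np.float64(-8.960502910002669), np.float64(-9.69622530375232), np.float64(82.87212634981678), np.float64(82.39748926096766)] [np.float64(0.04945317172664881), np.float64(0.04906677264065492), np.float64(0.04892221118453982), np.float64(0.04954114061677587)]
pad [[ 0.6417 -0.252 ]
 [ 0.6292 -0.3449]
 [ 0.5344 -0.3302]
 [ 0.5492 -0.2374]] [ 0.5886 -0.2911] [np.float64(82.37442788182695), np.float64(80.91029289680043), np.float64(-8.952313555034344), np.float64(-8.777622849795561)]
slab [array([ 0.7262, -0.0092]), array([ 0.7541, -0.1367]), array([ 0.501 , -0.1557]), array([ 0.4885, -0.0267])]
```

Emit:
servo_tool(plan=[[0.1,0.02,0.4,0,0,0.05,34],[0.1,0.02,0.7,0,0,0.05,34],[0.1,0.02,1,0,0,0.05,34],[0.1,0.02,1,0,0,0.05,34],[0.1,0.02,1,0,0,0.05,34],[0.1,0.02,1,0,0,0.05,34]])

```text
time: 3.8
tool_pos: [0.5675, 0.1576, 0.1246]
ee_rot: [3.139, -0.001, 1.492]
wrist_force: [-0.6, 0.7, -0.6]
width: 0.0573
finger_force: 0.0
```

Emit:
servo_tool(plan=[[0,0,0.25,0,0,0,34],[0,0,0.5,0,0,0,34],[0,0,0.65,0,0,0,34],[0,0,0.78,0,0,0,34],[0,0,0.78,0,0,0,34],[0,0,0.78,0,0,0,0],[0,0,0.78,0,0,0,0],[0,0,0.78,0,0,0,0],[0,0,0.78,0,0,0,0],[0,0,0.78,0,0,0,0]])

```text
time: 4.63
tool_pos: [0.5678, 0.1576, 0.0461]
ee_rot: [3.139, -0.001, 1.492]
wrist_force: [0.2, -0.0, 2.6]
width: 0.0111
finger_force: 29.9
```

Emit:
servo_tool(plan=[[0,0,-0.1,0,0,0,0],[0,0,-0.3,0,0,0,0],[0,0,-0.5,0,0,0,0],[0,0,-0.7,0,0,0,0],[0,0,-0.8,0,0,-0.025,0],[0,0,-0.8,0,0,-0.05,0],[0,0,-0.8,0,0,-0.05,0]])

```text
time: 5.22
tool_pos: [0.5673, 0.1576, 0.1266]
ee_rot: [3.139, -0.001, 1.571]
wrist_force: [-0.1, 0.2, -0.4]
width: 0.011
finger_force: 29.9
```

Emit:
servo_tool(plan=[[-0.15,0,0,0,0,0,0],[-0.4,-0.1,0,0,0,0,0],[-0.7,-0.2,0,0,0,0,0],[-1,-0.23,0,0,0,0,0],[-1,-0.23,0,0,0,0,0]])

```text
time: 5.63
tool_pos: [0.5425, 0.0531, 0.1242]
ee_rot: [-3.14, 0.003, 1.565]
wrist_force: [0.2, 0.7, -0.0]
width: 0.0107
finger_force: 29.9
```

Emit:
servo_tool(plan=[[-0.3,0,0,0,0,0,0],[-0.6,0,0,0,0,0,0],[-0.9,0,0,0,0,0,0],[-1,0,0,0,0,0,0],[-1,0,0,0,0,0,0]])

```text
time: 6.05
tool_pos: [0.5435, -0.0441, 0.1242]
ee_rot: [-3.141, -0.0, 1.567]
wrist_force: [0.5, 0.2, 0.2]
width: 0.0111
finger_force: 29.9
```

Emit:
servo_tool(plan=[[-0.15,0,0.1,0,0,0,0],[-0.23,0,0.3,0,0,0,0],[-0.23,0,0.5,0,0,0,0],[-0.23,0,0.7,0,0,0,0],[-0.23,0,0.7,0,0,0,0]])

```text
time: 6.47
tool_pos: [0.5403, -0.0631, 0.0496]
ee_rot: [-3.132, -0.003, 1.571]
wrist_force: [-0.0, 0.4, -0.2]
width: 0.0109
finger_force: 29.9
```

```bash
python3 - <<'E'
from h import *
o=robot.get_obs();print(o['time'],o['tool_pos'],o['ee_rot'],o['wrist_force'],o['width'])
snap('wrist','w1.png')
E
```

```text
6.4667 [ 0.54034365 -0.06312051  0.04964567] [-3.13239813 -0.00330272  1.57133643] [-0.03998752  0.4146895  -0.1649114 ] 0.01094847737530723
```

View pics/w1.png

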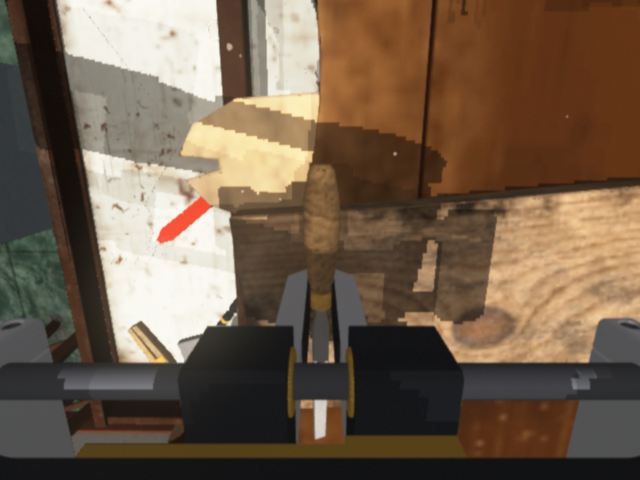

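Emit:
servo_tool(plan=[[0,0,0.05,0,0,0,0],[0,0,0.1,0,0,0,0],[0,0,0.13,0,0,0,0],[0,0,0.145,0,0,0,0],[0,0,0.155,0,0,0,0],[0,0,0.155,0,0,0,0],[0,0,0.155,0,0,0,0]])

```text
time: 7.1
tool_pos: [0.5444, -0.0652, 0.0418]
ee_rot: [3.139, -0.0, 1.571]
wrist_force: [-3.5, 1.6, 8.9]
width: 0.0109
finger_force: 34.2
```

Emit:
servo_tool(plan=[[0,0,-0.2,0,0,0,0],[0,0,-0.5,0,0,0,0],[0.1,0,-0.8,0,0,0,0],[0.23,0,-0.855,0,0,0,0],[0.23,0,-0.855,0,0,0,0]])

```text
time: 7.52
tool_pos: [0.5458, -0.041, 0.1283]
ee_rot: [3.134, -0.0, 1.572]
wrist_force: [0.9, 0.3, -0.5]
width: 0.0112
finger_force: 29.9
```

Emit:
servo_tool(plan=[[0.3,0,0,0,0,0,0],[0.6,0,0,0,0,0,0],[0.9,0,0,0,0,0,0],[1,0,0,0,0,0,0],[1,0,0,0,0,0,0]])

```text
time: 7.93
tool_pos: [0.5425, 0.0594, 0.1226]
ee_rot: [-3.139, -0.0, 1.575]
wrist_force: [0.1, 0.0, -0.6]
width: 0.0109
finger_force: 29.9
```

Emit:
servo_tool(plan=[[0.3,0.1,0,0,0,0,0],[0.6,0.2,0,0,0,0,0],[0.9,0.23,0,0,0,0,0],[1,0.23,0,0,0,0.05,0],[1,0.23,0,0,0,0.05,0],[1,0.23,0.2,0,0,0.05,0],[1,0.23,0.4,0,0,0.05,0],[1,0.23,0.6,0,0,0.05,0],[1,0.23,0.7,0,0,0.05,0],[1,0.23,0.7,0,0,0.05,0]])

```text
time: 8.77
tool_pos: [0.5643, 0.1551, 0.0506]
ee_rot: [-3.135, 0.003, 1.492]
wrist_force: [0.2, -1.2, -2.2]
width: 0.0107
finger_force: 29.9
```

Emit:
servo_tool(plan=[[0,0,0.04,0,0,0,0],[0,0,0.07,0,0,0,0],[0,0,0.09,0,0,0,0],[0,0,0.095,0,0,0,0],[0,0,0.095,0,0,0,0],[0,0,0.095,0,0,0,0]])

```text
time: 9.27
tool_pos: [0.5675, 0.1573, 0.0462]
ee_rot: [3.139, 0.0, 1.492]
wrist_force: [-0.2, -1.6, 2.0]
width: 0.0106
finger_force: 29.9
```

Emit:
servo_tool(plan=[[0,0,0,0,0,0,34],[0,0,0,0,0,0,34],[0,0,0,0,0,0,34],[0.03,0,-0.04,0,0,0,34],[0.06,0,-0.09,0,0,0,34],[0.06,0,-0.09,0,0,0,34],[0.06,0,-0.09,0,0,0,0],[0.06,0,-0.09,0,0,0,0],[0.06,0,-0.09,0,0,0,0],[0.06,0,-0.09,0,0,0,0],[0.06,0,-0.09,0,0,0,0]])

```text
time: 10.18
tool_pos: [0.5671, 0.1634, 0.0539]
ee_rot: [-3.141, -0.0, 1.492]
wrist_force: [0.4, -0.2, 1.0]
width: 0.0117
finger_force: 29.6
```

Emit:
servo_tool(plan=[[0,0,-0.1,0,0,0,0],[0,0,-0.3,0,0,0,0],[0,0,-0.5,0,0,0,0],[0,0,-0.7,0,0,0,0],[0,0,-0.7,0,0,-0.025,0],[0,0,-0.7,0,0,-0.05,0],[0,0,-0.7,0,0,-0.05,0]])

```text
time: 10.77
tool_pos: [0.5674, 0.1634, 0.1253]
ee_rot: [3.14, -0.0, 1.571]
wrist_force: [-0.0, 0.0, -1.1]
width: 0.0111
finger_force: 29.6
```

Emit:
servo_tool(plan=[[-0.15,0,0,0,0,0,0],[-0.4,-0.1,0,0,0,0,0],[-0.7,-0.2,0,0,0,0,0],[-1,-0.22,0,0,0,0,0],[-1,-0.22,0,0,0,0,0]])

```text
time: 11.18
tool_pos: [0.5443, 0.059, 0.124]
ee_rot: [-3.141, 0.003, 1.565]
wrist_force: [0.0, -0.1, -0.9]
width: 0.0117
finger_force: 29.6
```

Emit:
servo_tool(plan=[[-0.3,0,0,0,0,0,0],[-0.6,0,0,0,0,0,0],[-0.9,0,0,0,0,0,0],[-1,0,0,0,0,0,0],[-1,0,0,0,0,0,0]])

```text
time: 11.6
tool_pos: [0.5451, -0.0382, 0.1239]
ee_rot: [-3.141, -0.0, 1.567]
wrist_force: [-0.6, 0.9, -0.1]
width: 0.0116
finger_force: 29.6
```

Emit:
servo_tool(plan=[[-0.15,0,0.1,0,0,0,0],[-0.23,0,0.3,0,0,0,0],[-0.23,0,0.5,0,0,0,0],[-0.23,0,0.65,0,0,0,0],[-0.23,0,0.72,0,0,0,0],[-0.23,0,0.77,0,0,0,0],[-0.23,0,0.8,0,0,0,0],[-0.23,0,0.8,0,0,0,0],[-0.23,0,0.8,0,0,0,0]])

```text
time: 12.35
tool_pos: [0.5458, -0.0592, 0.0449]
ee_rot: [3.14, 0.0, 1.571]
wrist_force: [0.2, -0.5, 0.6]
width: 0.0115
finger_force: 29.6
```

Emit:
servo_tool(plan=[[0,0,0.01,0,0,0,0],[0,0,0.02,0,0,0,0],[0,0,0.025,0,0,0,0],[0,0,0.025,0,0,0,0]])

```text
time: 12.68
tool_pos: [0.5458, -0.0596, 0.0426]
ee_rot: [3.14, 0.0, 1.571]
wrist_force: [-1.0, 0.5, 3.2]
width: 0.0118
finger_force: 29.6
```

```bash
python3 - <<'E'
from h import *
o=robot.get_obs();print(o['tool_pos'],o['wrist_force'],o['wrist_torque'])
im=robot.snapshot('scene'); K,A,C=cam('scene'); print(C, proj('scene',[.545,-.06,.03])); cv2.imwrite('pics/s0.png',im[:,:,::-1])
E
```

```text
[ 0.54583497 -0.05962447  0.04259408] [-0.97463172  0.46764634  3.18990367] [ 0.05644448  0.08138802 -0.01992408]
[-0.17811359 -0.53956812  0.66716155] [[272.7792141  272.41515757]]
```

View pics/s0.png

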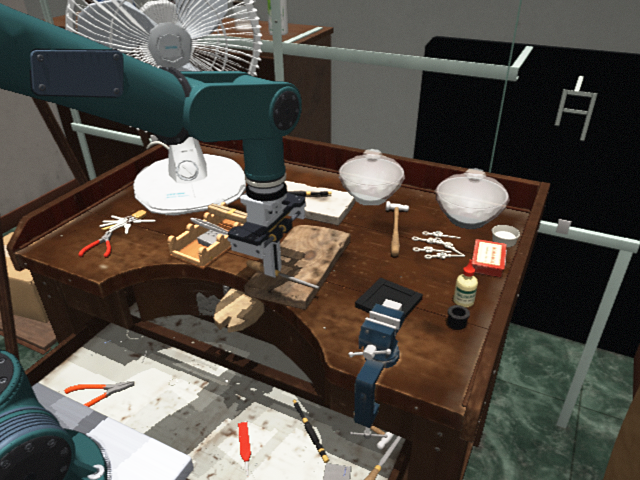

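Emit:
servo_tool(plan=[[0,0,0,0,0,0,34],[0,0,0,0,0,0,34],[0,0,0,0,0,0,34],[0,0,-0.2,0,0,0,34],[0,0,-0.6,0,0,0,34],[0,0,-0.85,0,0,0,34],[0.3,0.2,-0.85,0,0,0,34],[0.65,0.5,-0.85,0,0,0,34],[1,0.76,-0.85,0,0,0,34],[1,0.76,-0.85,0,0,0,34]])

```text
time: 13.57
tool_pos: [0.6231, 0.0452, 0.1253]
ee_rot: [3.141, -0.003, 1.575]
wrist_force: [-0.8, -0.7, -0.4]
width: 0.0337
finger_force: 0.0
```

Emit:
servo_tool(plan=[[0.4,0,0,0,0,0,34],[0.8,0,0,0,0,0,34],[1,0,0,0,0,0.05,34],[1.0,0,0,0,0,0.05,34],[1,0,0,0,0,0.05,34],[1,0,0,0,0,0.05,34]])

```text
time: 14.07
tool_pos: [0.6207, 0.1393, 0.1258]
ee_rot: [-3.14, 0.001, 1.493]
wrist_force: [-0.9, 0.4, -0.1]
width: 0.0339
finger_force: 0.0
```

```bash
python3 - <<'E'
from h import *
np.set_printoptions(precision=4,suppress=True)
o=robot.get_obs();print(o['tool_pos'],o['ee_rot']);c=cam('wrist')
snap('wrist','w2.png')
for k,z in dict(tweezers=.045,ring_clamp=.054,anvil_block=.022).items():
    for d in robot.find_in(k,'wrist')[:1]:
        e=d['extent'];print(k,d['conf'],np.round(e),ray('wrist',e[0],e[1],z,c))
E
```

```text
[0.6207 0.1393 0.1258] [-3.1403  0.0013  1.4926]
tweezers 0.77 [323. 226.  19. 151.] [0.6225 0.1574]
ring_clamp 0.61 [406. 240.  44. 151.] [0.6798 0.1453]
anvil_block 0.88 [316. 236.  65.  68.] [0.6163 0.1442]
```

View pics/w2.png

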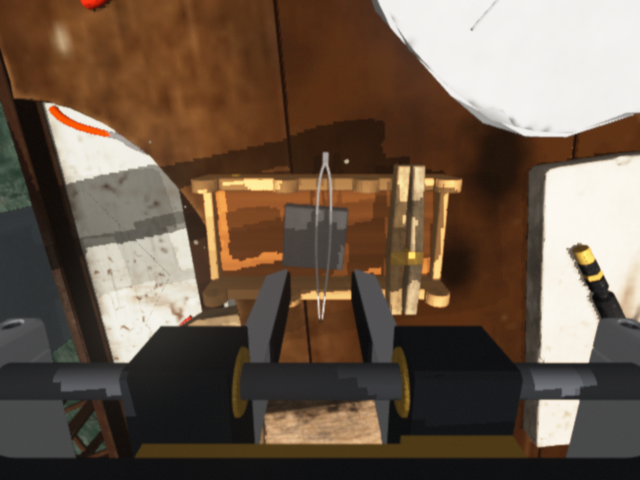

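Emit:
servo_tool(plan=[[0.03,0,0.2,0,0,0,34],[0.03,0,0.4,0,0,0,34],[0.03,0,0.6,0,0,0,34],[0.03,0,0.72,0,0,0,34],[0.03,0,0.72,0,0,0,34],[0.03,0,0.72,0,0,0,0],[0.03,0,0.72,0,0,0,0],[0.03,0,0.72,0,0,0,0],[0.03,0,0.72,0,0,0,0],[0.03,0,0.72,0,0,0,0]])

```text
time: 15.1
tool_pos: [0.6224, 0.1435, 0.0563]
ee_rot: [3.138, -0.001, 1.492]
wrist_force: [0.1, -0.3, 2.6]
width: 0.0109
finger_force: 30.0
```

Emit:
servo_tool(plan=[[0,0,-0.1,0,0,0,0],[0,0,-0.3,0,0,0,0],[0,0,-0.5,0,0,0,0],[0,0,-0.7,0,0,0,0],[0,0,-0.7,0,0,-0.025,0],[0,0,-0.7,0,0,-0.05,0],[0,0,-0.7,0,0,-0.05,0]])

```text
time: 15.68
tool_pos: [0.6217, 0.1436, 0.1262]
ee_rot: [3.14, -0.0, 1.571]
wrist_force: [-0.0, 0.1, -0.2]
width: 0.011
finger_force: 30.0
```

Emit:
servo_tool(plan=[[-0.15,0,0,0,0,0,0],[-0.4,0,0,0,0,0,0],[-0.7,0,0,0,0,0,0],[-1,0,0,0,0,0,0],[-1,0,0,0,0,0,0]])

```text
time: 16.1
tool_pos: [0.621, 0.0372, 0.1242]
ee_rot: [-3.141, 0.004, 1.564]
wrist_force: [0.5, -0.4, 0.3]
width: 0.0111
finger_force: 30.0
```

Emit:
servo_tool(plan=[[-0.3,0,0,0,0,0,0],[-0.6,0,0,0,0,0,0],[-0.9,0,0,0,0,0,0],[-1,0,0,0,0,0,0],[-1,0,0,0,0,0,0]])

```text
time: 16.52
tool_pos: [0.6209, -0.0595, 0.1242]
ee_rot: [-3.141, 0.0, 1.566]
wrist_force: [0.2, -0.2, 0.6]
width: 0.0113
finger_force: 30.0
```

Emit:
servo_tool(plan=[[-0.15,0,0.1,0,0,0,0],[-0.23,0,0.3,0,0,0,0],[-0.23,0,0.5,0,0,0,0],[-0.23,0,0.65,0,0,0,0],[-0.23,0,0.72,0,0,0,0],[-0.23,0,0.76,0,0,0,0],[-0.23,0,0.79,0,0,0,0],[-0.23,0,0.79,0,0,0,0],[-0.23,0,0.79,0,0,0,0]])

```text
time: 17.27
tool_pos: [0.6222, -0.0794, 0.0466]
ee_rot: [3.139, 0.0, 1.571]
wrist_force: [0.6, 0.4, -0.7]
width: 0.0113
finger_force: 30.0
```

Emit:
servo_tool(plan=[[0,0,0.01,0,0,0,0],[0,0,0.02,0,0,0,0],[0,0,0.02,0,0,0,0],[0,0,0.02,0,0,0,0]])

```text
time: 17.6
tool_pos: [0.6223, -0.0797, 0.0451]
ee_rot: [3.139, 0.0, 1.571]
wrist_force: [0.0, 0.4, 5.2]
width: 0.0107
finger_force: 30.0
```

Emit:
servo_tool(plan=[[0,0,0,0,0,0,34],[0,0,0,0,0,0,34],[0,0,0,0,0,0,34],[0,0,-0.2,0,0,0,34],[0,0,-0.6,0,0,0,34],[0,0,-0.82,0,0,0,48],[0.3,0.2,-0.82,0,0,0,48],[0.65,0.4,-0.82,0,0,0,48],[1,0.58,-0.82,0,0,0,48],[1,0.58,-0.82,0,0,0,48]])

```text
time: 18.43
tool_pos: [0.681, 0.027, 0.1243]
ee_rot: [3.141, -0.004, 1.577]
wrist_force: [-0.9, -0.4, -0.4]
width: 0.0482
finger_force: 0.0
```

Emit:
servo_tool(plan=[[0.4,0,0,0,0,0,48],[0.8,0,0,0,0,0,48],[1,0,0,0,0,0,48],[1.0,0,0,0,0,0.05,48],[1,0,0,0,0,0.05,48]])

```text
time: 18.85
tool_pos: [0.6787, 0.1219, 0.1244]
ee_rot: [-3.14, 0.001, 1.494]
wrist_force: [-0.1, -0.2, -0.1]
width: 0.0475
finger_force: 0.0
```

Emit:
servo_tool(plan=[[0.2,0.02,0.2,0,0,0,48],[0.2,0.02,0.4,0,0,0,48],[0.2,0.02,0.55,0,0,0,48],[0.2,0.02,0.55,0,0,0,48],[0.2,0.02,0.55,0,0,0,48]])

```text
time: 19.27
tool_pos: [0.6819, 0.139, 0.0687]
ee_rot: [-3.138, 0.001, 1.492]
wrist_force: [0.4, 1.3, 0.5]
width: 0.0481
finger_force: 0.0
```

Emit:
servo_tool(plan=[[0,0,0.07,0,0,0,48],[0,0,0.14,0,0,0,48],[0,0,0.14,0,0,0,48],[0,0,0.14,0,0,0,0],[0,0,0.14,0,0,0,0],[0,0,0.14,0,0,0,0],[0,0,0.14,0,0,0,0],[0,0,0.14,0,0,0,0]])

```text
time: 19.93
tool_pos: [0.6832, 0.1402, 0.0571]
ee_rot: [3.141, -0.0, 1.492]
wrist_force: [-0.3, -0.0, 0.8]
width: 0.0241
finger_force: 30.0
```

Emit:
servo_tool(plan=[[0,0,-0.1,0,0,0,0],[0,0,-0.3,0,0,0,0],[0,0,-0.5,0,0,0,0],[0,0,-0.7,0,0,0,0],[0,0,-0.7,0,0,-0.025,0],[0,0,-0.7,0,0,-0.05,0],[0,0,-0.7,0,0,-0.05,0]])

```text
time: 20.52
tool_pos: [0.6833, 0.1403, 0.1281]
ee_rot: [3.14, -0.0, 1.571]
wrist_force: [0.1, 0.3, -0.9]
width: 0.0242
finger_force: 30.0
```

Emit:
servo_tool(plan=[[-0.15,0,0,0,0,0,0],[-0.4,0.1,0,0,0,0,0],[-0.7,0.18,0,0,0,0,0],[-1,0.18,0,0,0,0,0],[-1,0.18,0,0,0,0,0]])

```text
time: 20.93
tool_pos: [0.7009, 0.0328, 0.1258]
ee_rot: [-3.14, 0.004, 1.563]
wrist_force: [-0.2, -1.1, -0.2]
width: 0.024
finger_force: 30.0
```

Emit:
servo_tool(plan=[[-0.3,0,0,0,0,0,0],[-0.6,0,0,0,0,0,0],[-0.9,0,0,0,0,0,0],[-1,0,0,0,0,0,0],[-1,0,0,0,0,0,0]])

```text
time: 21.35
tool_pos: [0.7003, -0.0631, 0.126]
ee_rot: [-3.141, 0.0, 1.566]
wrist_force: [0.1, 0.2, 0.1]
width: 0.0243
finger_force: 30.0
```

Emit:
servo_tool(plan=[[-0.15,0,0.1,0,0,0,0],[-0.2,0,0.3,0,0,0,0],[-0.2,0,0.5,0,0,0,0],[-0.2,0,0.65,0,0,0,0],[-0.2,0,0.72,0,0,0,0],[-0.2,0,0.76,0,0,0,0],[-0.2,0,0.79,0,0,0,0],[-0.2,0,0.8,0,0,0,0],[-0.2,0,0.8,0,0,0,0]])

```text
time: 22.1
tool_pos: [0.7015, -0.0796, 0.0474]
ee_rot: [3.14, 0.0, 1.571]
wrist_force: [0.2, 0.1, -0.8]
width: 0.0244
finger_force: 30.0
```

Emit:
servo_tool(plan=[[0,0,0.01,0,0,0,0],[0,0,0.02,0,0,0,0],[0,0,0.03,0,0,0,0],[0,0,0.03,0,0,0,0]])

```text
time: 22.43
tool_pos: [0.7016, -0.0799, 0.0456]
ee_rot: [3.139, 0.0, 1.571]
wrist_force: [-1.5, 0.1, 4.1]
width: 0.0243
finger_force: 30.0
```

Emit:
servo_tool(plan=[[0,0,0,0,0,0,44],[0,0,0,0,0,0,44],[0,0,0,0,0,0,44],[0,0,-0.2,0,0,0,44],[0,0,-0.6,0,0,0,50],[0,0,-0.82,0,0,0,74],[0.3,-0.3,-0.82,0,0,0,74],[0.65,-0.6,-0.82,0,0,0,74],[1,-0.86,-0.82,0,0,0,74],[1,-0.86,-0.82,0,0,0,74]])

```text
time: 23.27
tool_pos: [0.6109, 0.0249, 0.1249]
ee_rot: [-3.138, -0.003, 1.575]
wrist_force: [0.0, 0.5, -0.2]
width: 0.0734
finger_force: 0.0
```

Emit:
servo_tool(plan=[[0.4,0,0,0,0,0,74],[0.8,0,0,0,0,0,74],[1,0,0,0,0,0.05,74],[1.0,0,0,0,0,0.1,74],[1,0,0,0,0,0.1,74],[1,0,0,0,0,0.1,74],[1,0,0,0,0,0.1,74],[1,0,0,0,0,0.1,74]])

```text
time: 23.93
tool_pos: [0.6151, 0.1192, 0.1253]
ee_rot: [-3.141, 0.0, 1.413]
wrist_force: [-0.3, -0.9, -0.6]
width: 0.0741
finger_force: 0.0
```

```bash
python3 - <<'E'
from h import *
np.set_printoptions(precision=4,suppress=True)
o=robot.get_obs();print(o['tool_pos'],o['ee_rot']);c=cam('wrist')
im=snap('wrist','w3.png'); cv2.imwrite('pics/w3c.png',cv2.resize(im[140:340,190:460,::-1],None,fx=2.9,fy=2.9,interpolation=cv2.INTER_CUBIC))
for k,z in dict(anvil_block=.022).items():
    for d in robot.find_in(k,'wrist')[:1]:
        e=d['extent'];print(k,d['conf'],np.round(e),ray('wrist',e[0],e[1],z,c))
E
```

```text
[0.6151 0.1192 0.1253] [-3.1414  0.0002  1.4133]
anvil_block 0.64 [318. 211.  66.  65.] [0.6156 0.1443]
```

View pics/w3c.png

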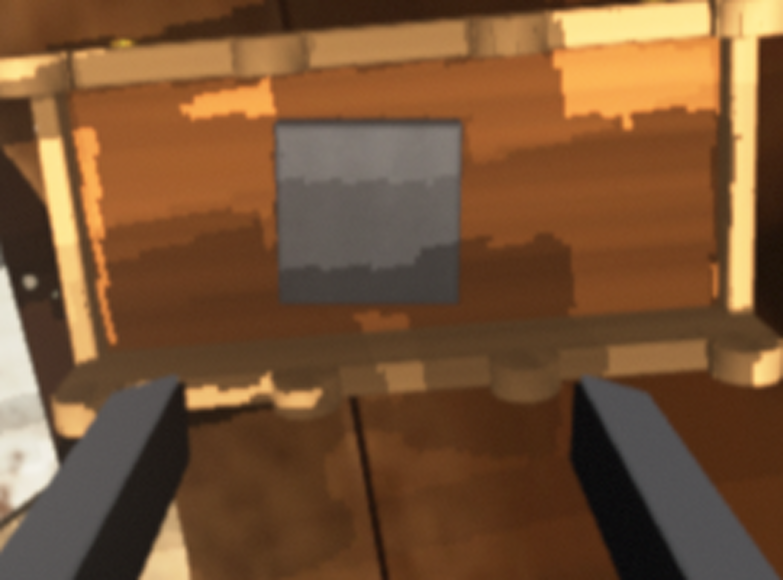

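Emit:
servo_tool(plan=[[0.24,-0.03,0,0,0,0,74],[0.24,-0.03,0.3,0,0,0,74],[0.24,-0.03,0.6,0,0,0,74],[0.24,-0.03,0.8,0,0,0,74],[0.24,-0.03,0.9,0,0,0,74],[0.24,-0.03,0.95,0,0,0,74],[0.24,-0.03,0.95,0,0,0,0],[0.24,-0.03,0.95,0,0,0,0],[0.24,-0.03,0.95,0,0,0,0],[0.24,-0.03,0.95,0,0,0,0],[0.24,-0.03,0.95,0,0,0,0],[0.24,-0.03,0.95,0,0,0,0]])

```text
time: 25.03
tool_pos: [0.6166, 0.1446, 0.0325]
ee_rot: [3.139, -0.001, 1.414]
wrist_force: [-1.0, 0.2, 5.2]
width: 0.0495
finger_force: 30.0
```

Emit:
servo_tool(plan=[[0,0,-0.1,0,0,0,0],[0,0,-0.3,0,0,0,0],[0,0,-0.6,0,0,0,0],[0,0,-0.9,0,0,0,0],[0,0,-1,0,0,0,0],[0,0,-1,0,0,0,0]])

```text
time: 25.53
tool_pos: [0.6178, 0.1447, 0.1346]
ee_rot: [3.134, -0.002, 1.414]
wrist_force: [-0.4, 0.5, -2.2]
width: 0.0493
finger_force: 30.0
```

Emit:
servo_tool(plan=[[-0.15,0,-0.2,0,0,0,0],[-0.4,0,-0.4,0,0,0,0],[-0.7,0,-0.6,0,0,0,0],[-1,0.1,-0.6,0,0,0,0],[-1,0.1,-0.6,0,0,0,0]])

```text
time: 25.95
tool_pos: [0.6103, 0.0384, 0.1896]
ee_rot: [3.141, 0.004, 1.408]
wrist_force: [0.2, -0.4, -2.7]
width: 0.0498
finger_force: 30.0
```

Emit:
servo_tool(plan=[[-0.3,0,0,0,0,0,0],[-0.6,0,0,0,0,0,0],[-0.9,0,0,0,0,0,0],[-1,0.1,0,0,0,0,0],[-1,0.1,0,0,0,0,0]])

```text
time: 26.37
tool_pos: [0.6039, -0.0589, 0.1873]
ee_rot: [-3.138, 0.001, 1.41]
wrist_force: [-0.2, 0.3, -3.4]
width: 0.0494
finger_force: 30.0
```

Emit:
servo_tool(plan=[[-0.3,0,0,0,0,0,0],[-0.6,0,0,0,0,0,0],[-0.9,0,0,0,0,0,0],[-1,0.1,0,0,0,0,0],[-1,0.1,0,0,0,0,0]])

```text
time: 26.78
tool_pos: [0.5985, -0.1581, 0.188]
ee_rot: [-3.139, -0.0, 1.411]
wrist_force: [0.2, 1.3, -2.2]
width: 0.0494
finger_force: 30.0
```

Emit:
servo_tool(plan=[[-0.3,0,0,0,0,0,0],[-0.6,0,0,0,0,0,0],[-0.9,0,0,0,0,0,0],[-1,0.1,0,0,0,0,0],[-1,0.1,0,0,0,0,0]])

```text
time: 27.2
tool_pos: [0.593, -0.2578, 0.1883]
ee_rot: [-3.14, -0.001, 1.412]
wrist_force: [0.2, 0.3, -2.1]
width: 0.0494
finger_force: 30.0
```

Emit:
servo_tool(plan=[[-0.3,0,0,0,0,0,0],[-0.6,0,0,0,0,0,0],[-0.9,0,0,0,0,0,0],[-1,0.1,0,0,0,0,0],[-1,0.1,0,0,0,0,0],[-1,0.1,0,0,0,0,0],[-1,0.1,0,0,0,0,0],[-1,0.1,0,0,0,0,0]])

```text
time: 27.87
tool_pos: [0.5873, -0.355, 0.1903]
ee_rot: [-3.141, -0.001, 1.416]
wrist_force: [-0.3, -0.5, -2.9]
width: 0.0493
finger_force: 30.0
```

```bash
python3 - <<'E'
from h import *
np.set_printoptions(precision=4,suppress=True)
o=robot.get_obs();print(o['tool_pos'],o['ee_rot'],o['width']);c=cam('wrist')
im=snap('wrist','w4.png')
for k,z in dict(rubber_pad=.013,anvil_block=.2).items():
    for d in robot.find_in(k,'wrist')[:1]:
        e=d['extent'];print(k,d['conf'],np.round(e),ray('wrist',e[0],e[1],z,c))
E
```

```text
[ 0.5873 -0.355   0.1903] [-3.1409 -0.0012  1.4161] 0.04932146343577778
rubber_pad 0.7 [315. 154. 102. 102.] [ 0.5909 -0.2893]
anvil_block 0.72 [322. 287.  97.  95.] [ 0.5885 -0.3442]
```

View pics/w4.png

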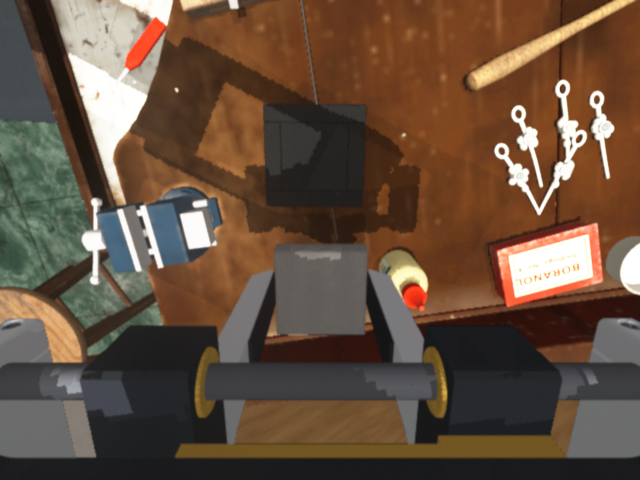

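```bash
python3 - <<'E'
from h import *
np.set_printoptions(precision=4,suppress=True)
for z in (.02,.04,.06,.08,.1,.12): print(z,ray('wrist',198,228,z),ray('top',416,304,z),ray('scene',392,303,z))
E
```

```text
0.02 [ 0.4655 -0.3424] [ 0.49   -0.3407] [ 0.5703 -0.3052]
0.04 [ 0.4735 -0.3387] [ 0.489  -0.3374] [ 0.5472 -0.3125]
0.06 [ 0.4815 -0.3349] [ 0.4881 -0.334 ] [ 0.524  -0.3197]
0.08 [ 0.4895 -0.3311] [ 0.4872 -0.3307] [ 0.5009 -0.327 ]
0.1 [ 0.4975 -0.3273] [ 0.4863 -0.3274] [ 0.4778 -0.3342]
0.12 [ 0.5055 -0.3235] [ 0.4853 -0.3241] [ 0.4547 -0.3414]
```

Emit:
servo_tool(plan=[[0.2,-0.02,0,0,0,0,0],[0.45,-0.05,0,0,0,0,0],[0.635,-0.08,0,0,0,0,0],[0.635,-0.08,0.25,0,0,0,0],[0.635,-0.08,0.5,0,0,0,0],[0.635,-0.08,0.8,0,0,0,0],[0.635,-0.08,1,0,0,0,0],[0.635,-0.08,1,0,0,0,0]])

```text
time: 28.68
tool_pos: [0.5856, -0.2907, 0.0841]
ee_rot: [-3.131, -0.005, 1.414]
wrist_force: [-0.8, 0.9, -4.4]
width: 0.0496
finger_force: 30.0
```

Emit:
servo_tool(plan=[[0,0,0.15,0,0,0,0],[0,0,0.28,0,0,0,0],[0,0,0.38,0,0,0,0],[0,0,0.44,0,0,0,0],[0,0,0.48,0,0,0,0],[0,0,0.48,0,0,0,0],[0,0,0.48,0,0,0,0]])

```text
time: 29.27
tool_pos: [0.5891, -0.2935, 0.0428]
ee_rot: [3.141, 0.0, 1.414]
wrist_force: [0.1, 0.8, -2.4]
width: 0.0494
finger_force: 30.0
```

```bash
python3 - <<'E'
from h import *
o=robot.get_obs();print(o['tool_pos'],o['wrist_force']); c=cam('wrist')
im=snap('wrist','w5.png'); cv2.imwrite('pics/w5c.png',cv2.resize(im[180:420,160:480,::-1],None,fx=2.4,fy=2.4,interpolation=cv2.INTER_CUBIC))
E
```

```text
[ 0.58905254 -0.29345696  0.04283151] [ 0.08468363  0.84445889 -2.43540868]
```

View pics/w5c.png

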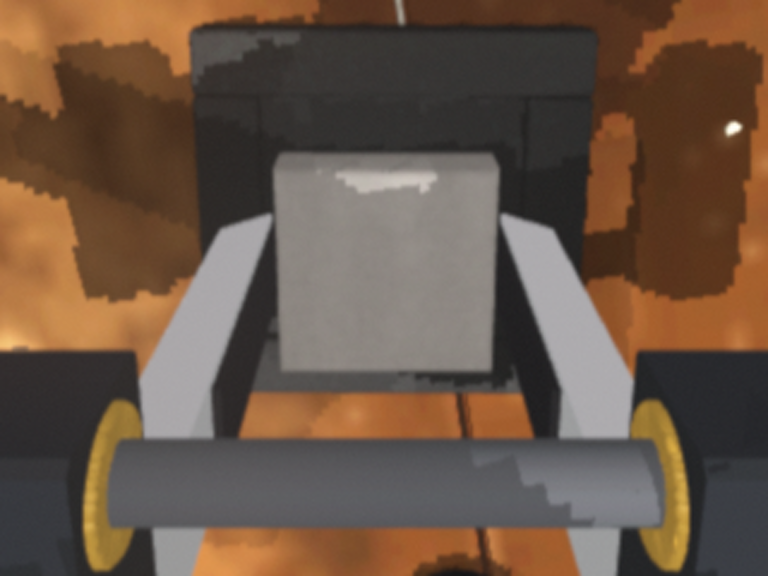

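```bash
python3 - <<'E'
from h import *
np.set_printoptions(precision=4,suppress=True)
c=cam('wrist'); y=1.414; ex=np.array([np.cos(y),np.sin(y)]); ey=np.array([np.sin(y),-np.cos(y)])
o=np.array(robot.get_obs()['tool_pos'][:2])
def W(n,u,v,z):
    d=ray('wrist',160+u/2.4,180+v/2.4,z,c)-o; print(n,'tx %.1f ty %.1f mm'%(1e3*d@ex,1e3*d@ey))
W('recess far L',258,97,.013);W('recess far R',527,97,.013)
W('pad far L',191,30,.013);W('pad far R',596,30,.013);W('pad near',385,393,.013)
W('blk +y bottom L',273,155,.0163);W('blk R',499,155,.0163);W('blk near top L',280,371,.0323);W('R',492,371,.0323)
W('blk far top',385,170,.0323)
E
```

```text
recess far L tx 34.0 ty -31.0 mm
recess far R tx 34.0 ty 32.4 mm
pad far L tx 49.8 ty -45.8 mm
pad far R tx 49.8 ty 47.6 mm
pad near tx -45.2 ty -1.0 mm
blk +y bottom L tx 20.7 ty -27.5 mm
blk R tx 20.7 ty 25.9 mm
blk near top L tx -27.0 ty -25.5 mm
R tx -27.0 ty 23.9 mm
blk far top tx 22.1 ty -1.0 mm
```

Emit:
servo_tool(plan=[[0.05,0.015,0,0,0,0,0],[0.05,0.015,0,0,0,0,0],[0.05,0.015,0.02,0,0,0,0],[0.05,0.015,0.04,0,0,0,0],[0.05,0.015,0.05,0,0,0,0],[0.05,0.015,0.055,0,0,0,0],[0.05,0.015,0.055,0,0,0,0]])

```text
time: 29.9
tool_pos: [0.5909, -0.2886, 0.0367]
ee_rot: [-3.141, -0.0, 1.414]
wrist_force: [0.2, -0.8, -3.5]
width: 0.0497
finger_force: 30.0
```

Emit:
servo_tool(plan=[[0,0,0.005,0,0,0,0],[0,0,0.01,0,0,0,0],[0,0,0.015,0,0,0,0],[0,0,0.015,0,0,0,0]])

```text
time: 30.23
tool_pos: [0.5911, -0.2887, 0.0365]
ee_rot: [3.141, 0.0, 1.414]
wrist_force: [-2.4, 0.5, 2.8]
width: 0.0495
finger_force: 30.0
```

Emit:
servo_tool(plan=[[0,0,0,0,0,0,62],[0,0,0,0,0,0,62],[0,0,0,0,0,0,62],[0,0,-0.1,0,0,0,62],[0,0,-0.4,0,0,0,62],[0,0,-0.8,0,0,0,62],[0,0,-1,0,0,0,62],[0,0,-1,0,0,0,62],[0,0,-1,0,0,0,62]])

```text
time: 30.98
tool_pos: [0.5922, -0.2893, 0.1382]
ee_rot: [3.137, 0.002, 1.414]
wrist_force: [0.8, 0.2, -1.0]
width: 0.062
finger_force: 0.0
```

```bash
python3 - <<'E'
from h import *
o=robot.get_obs();print(o['tool_pos'],o['ee_rot'],o['wrist_force'])
im=snap('wrist','w6.png'); cv2.imwrite('pics/w6c.png',cv2.resize(im[140:360,180:460,::-1],None,fx=2.5,fy=2.5,interpolation=cv2.INTER_CUBIC))
E
```

```text
[ 0.59224112 -0.28927972  0.13821416] [3.13674184e+00 1.84461461e-03 1.41362842e+00] [ 0.79993325  0.20902953 -0.97187171]
```

View pics/w6c.png

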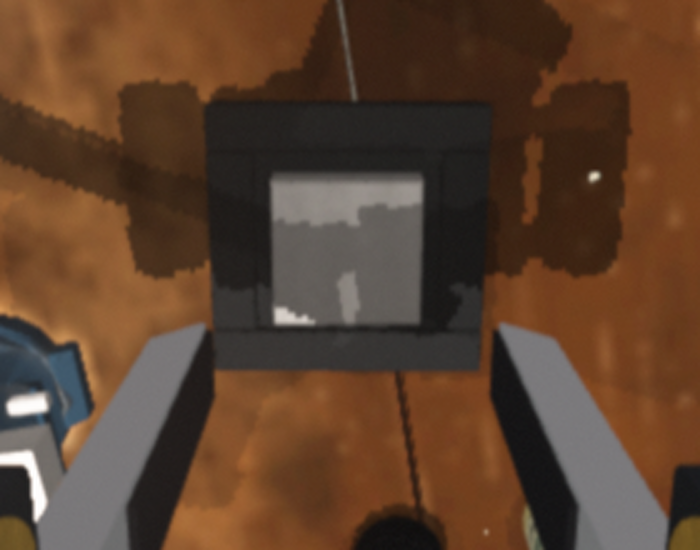

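Emit:
servo_tool(plan=[[0.3,0.2,0,0,0,-0.05,62],[0.6,0.5,0,0,0,-0.1,62],[1,0.8,0,0,0,-0.1,52],[1,0.8,0,0,0,-0.1,48],[1,0.8,0,0,0,-0.1,48],[1,0.8,0,0,0,-0.1,48]])

```text
time: 31.53
tool_pos: [0.6847, -0.202, 0.1327]
ee_rot: [-3.137, -0.001, 1.572]
wrist_force: [0.2, -0.0, -0.0]
width: 0.048
finger_force: 0.0
```

Emit:
servo_tool(plan=[[0.4,0.1,0,0,0,0,48],[0.8,0.15,0,0,0,0,48],[1,0.15,0,0,0,0,48],[1,0.15,0,0,0,0,48],[1,0.15,0,0,0,0,48],[1,0.15,0,0,0,0,48],[1,0.15,0,0,0,0,48]])

```text
time: 32.12
tool_pos: [0.7001, -0.1049, 0.1353]
ee_rot: [-3.141, 0.001, 1.568]
wrist_force: [-0.0, -0.7, -0.2]
width: 0.0483
finger_force: 0.0
```

```bash
python3 - <<'E'
from h import *
np.set_printoptions(precision=4,suppress=True)
o=robot.get_obs();print(o['tool_pos'],o['ee_rot']); c=cam('wrist')
im=snap('wrist','w7.png')
for k,z in dict(ring_clamp=.042,tweezers=.033,file=.035).items():
    for d in robot.find_in(k,'wrist')[:1]:
        e=d['extent'];print(k,d['conf'],np.round(e),ray('wrist',e[0],e[1],z,c))
E
```

```text
[ 0.7001 -0.1049  0.1353] [-3.141   0.0006  1.5678]
tweezers 0.92 [220. 204.  24. 160.] [ 0.6215 -0.0736]
file 0.56 [120. 203.  50. 204.] [ 0.5463 -0.0726]
```

View pics/w7.png

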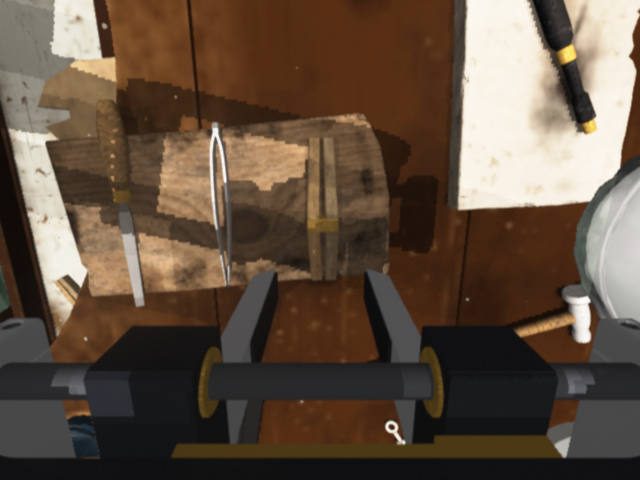

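Emit:
servo_tool(plan=[[0.25,0.015,0,0,0,0,48],[0.25,0.015,0.3,0,0,0,48],[0.25,0.015,0.6,0,0,0,48],[0.25,0.015,0.8,0,0,0,48],[0.25,0.015,0.9,0,0,0,48],[0.25,0.015,0.9,0,0,0,48],[0.25,0.015,0.9,0,0,0,0],[0.25,0.015,0.9,0,0,0,0],[0.25,0.015,0.9,0,0,0,0],[0.25,0.015,0.9,0,0,0,0],[0.25,0.015,0.9,0,0,0,0]])

```text
time: 33.23
tool_pos: [0.7028, -0.0777, 0.0464]
ee_rot: [3.14, 0.0, 1.571]
wrist_force: [-0.3, -0.4, 2.0]
width: 0.0238
finger_force: 30.0
```

Emit:
servo_tool(plan=[[0,0,-0.1,0,0,0,0],[0,0,-0.3,0,0,0,0],[0,0,-0.6,0,0,0,0],[0,0,-0.8,0,0,0,0],[0.2,0,-0.8,0,0,0,0],[0.5,-0.1,-0.8,0,0,0,0],[0.8,-0.2,-0.8,0,0,0,0],[1,-0.2,-0.8,0,0,0,0],[1,-0.2,-0.8,0,0,0,0]])

```text
time: 33.98
tool_pos: [0.6818, 0.0273, 0.1265]
ee_rot: [3.141, -0.002, 1.576]
wrist_force: [0.7, -0.6, 0.5]
width: 0.0238
finger_force: 30.0
```

Emit:
servo_tool(plan=[[0.3,0,0,0,0,0,0],[0.6,0,0,0,0,0,0],[0.9,0,0,0,0,0,0],[1,0,0,0,0,0,0],[1,0,0,0,0,0.025,0],[1,0,0,0,0,0.05,0],[1,0,0,0,0,0.05,0]])

```text
time: 34.57
tool_pos: [0.6826, 0.1218, 0.1258]
ee_rot: [3.141, 0.001, 1.491]
wrist_force: [0.4, 0.5, -0.0]
width: 0.0239
finger_force: 30.0
```

Emit:
servo_tool(plan=[[0.1,0,0,0,0,0,0],[0.2,0.01,0,0,0,0,0],[0.2,0.01,0.2,0,0,0,0],[0.2,0.01,0.4,0,0,0,0],[0.2,0.01,0.5,0,0,0,0],[0.2,0.01,0.55,0,0,0,0],[0.2,0.01,0.55,0,0,0,0],[0.2,0.01,0.55,0,0,0,0]])

```text
time: 35.23
tool_pos: [0.6852, 0.1426, 0.071]
ee_rot: [3.141, -0.0, 1.492]
wrist_force: [0.7, -1.5, -1.2]
width: 0.0241
finger_force: 30.0
```

Emit:
servo_tool(plan=[[0,-0.02,0.04,0,0,0,0],[0,-0.02,0.07,0,0,0,0],[0,-0.02,0.1,0,0,0,0],[0,-0.02,0.115,0,0,0,0],[0,-0.02,0.13,0,0,0,0],[0,-0.02,0.13,0,0,0,0]])

```text
time: 35.73
tool_pos: [0.6829, 0.1426, 0.058]
ee_rot: [3.141, -0.0, 1.492]
wrist_force: [-1.2, 0.3, 1.1]
width: 0.0238
finger_force: 30.0
```

Emit:
servo_tool(plan=[[0,0,0.007,0,0,0,0],[0,0,0.007,0,0,0,0],[0,0,0.007,0,0,0,42],[0,0,0.007,0,0,0,42],[0,0,0.007,0,0,0,42],[0,0,-0.1,0,0,0,42],[0,0,-0.4,0,0,0,42],[0,0,-0.68,0,0,0,34],[0,0,-0.68,0,0,-0.05,34],[0,0,-0.68,0,0,-0.05,34],[0,0,-0.68,0,0,-0.05,34]])

```text
time: 36.65
tool_pos: [0.6829, 0.1426, 0.1258]
ee_rot: [3.141, -0.0, 1.569]
wrist_force: [0.2, -0.8, -1.0]
width: 0.0342
finger_force: 0.0
```

Emit:
servo_tool(plan=[[-0.4,-0.3,0,0,0,0,34],[-0.8,-0.6,0,0,0,0,34],[-1,-0.6,0,0,0,0,34],[-1,-0.6,0,0,0,0,34]])

```text
time: 36.98
tool_pos: [0.6199, 0.0374, 0.1235]
ee_rot: [-3.137, 0.003, 1.564]
wrist_force: [0.1, -0.3, 0.3]
width: 0.0339
finger_force: 0.0
```

Emit:
servo_tool(plan=[[-0.4,0,0,0,0,0,34],[-0.8,0,0,0,0,0,34],[-1,0,0,0,0,0,34],[-1,0,0,0,0,0,34]])

```text
time: 37.32
tool_pos: [0.6222, -0.0614, 0.1238]
ee_rot: [-3.139, 0.001, 1.564]
wrist_force: [0.2, 1.0, -0.6]
width: 0.0337
finger_force: 0.0
```

Emit:
servo_tool(plan=[[-0.22,0,0,0,0,0,34],[-0.22,0,0.3,0,0,0,34],[-0.22,0,0.55,0,0,0,34],[-0.22,0,0.7,0,0,0,34],[-0.22,0,0.7,0,0,0,34],[-0.22,0,0.7,0,0,0,34]])

```text
time: 37.82
tool_pos: [0.6218, -0.0779, 0.0535]
ee_rot: [-3.138, -0.002, 1.571]
wrist_force: [-0.1, 0.1, -0.2]
width: 0.0335
finger_force: 0.0
```

Emit:
servo_tool(plan=[[0,0,0.05,0,0,0,34],[0,0,0.1,0,0,0,34],[0,0,0.1,0,0,0,34],[0,0,0.1,0,0,0,0],[0,0,0.1,0,0,0,0],[0,0,0.1,0,0,0,0],[0,0,0.1,0,0,0,0],[0,0,0.1,0,0,0,0]])

```text
time: 38.48
tool_pos: [0.6231, -0.0794, 0.046]
ee_rot: [3.141, 0.0, 1.571]
wrist_force: [-0.3, -0.1, 0.2]
width: 0.011
finger_force: 30.0
```

Emit:
servo_tool(plan=[[0,0,-0.1,0,0,0,0],[0,0,-0.3,0,0,0,0],[0,0,-0.6,0,0,0,0],[0,0,-0.8,0,0,0,0],[0.2,0,-0.8,0,0,0,0],[0.5,0,-0.8,0,0,0,0],[0.8,0,-0.8,0,0,0,0],[1,0,-0.8,0,0,0,0],[1,0,-0.8,0,0,0,0]])

```text
time: 39.23
tool_pos: [0.6228, 0.0247, 0.1265]
ee_rot: [3.141, -0.002, 1.575]
wrist_force: [0.5, 0.2, -0.1]
width: 0.0107
finger_force: 30.0
```

Emit:
servo_tool(plan=[[0.3,0,0,0,0,0,0],[0.6,0,0,0,0,0,0],[0.9,0,0,0,0,0,0],[1,0,0,0,0,0,0],[1,0,0,0,0,0.025,0],[1,0,0,0,0,0.05,0],[1,0,0,0,0,0.05,0]])

```text
time: 39.82
tool_pos: [0.6231, 0.1198, 0.1258]
ee_rot: [3.141, 0.001, 1.491]
wrist_force: [0.6, -0.0, -0.5]
width: 0.0109
finger_force: 30.0
```

Emit:
servo_tool(plan=[[0.1,0,0,0,0,0,0],[0.23,0,0,0,0,0,0],[0.23,0,0.2,0,0,0,0],[0.23,0,0.4,0,0,0,0],[0.23,0,0.5,0,0,0,0],[0.23,0,0.58,0,0,0,0],[0.23,0,0.58,0,0,0,0],[0.23,0,0.58,0,0,0,0]])

```text
time: 40.48
tool_pos: [0.6247, 0.1437, 0.0675]
ee_rot: [-3.141, -0.0, 1.492]
wrist_force: [0.3, -0.6, 0.0]
width: 0.011
finger_force: 30.0
```

Emit:
servo_tool(plan=[[0,0,0.03,0,0,0,0],[0,0,0.06,0,0,0,0],[0,0,0.08,0,0,0,0],[0,0,0.09,0,0,0,0],[0,0,0.1,0,0,0,0],[0,0,0.1,0,0,0,0]])

```text
time: 40.98
tool_pos: [0.6247, 0.1436, 0.0574]
ee_rot: [3.142, -0.0, 1.492]
wrist_force: [0.2, -0.6, 0.4]
width: 0.0109
finger_force: 30.0
```

Emit:
servo_tool(plan=[[0,0,0.005,0,0,0,0],[0,0,0.01,0,0,0,0],[0,0,0.012,0,0,0,0],[0,0,0.012,0,0,0,0]])

```text
time: 41.32
tool_pos: [0.6248, 0.1435, 0.057]
ee_rot: [3.141, -0.0, 1.492]
wrist_force: [-1.1, -0.3, 2.5]
width: 0.0111
finger_force: 30.0
```

Emit:
servo_tool(plan=[[0,0,0,0,0,0,32],[0,0,0,0,0,0,32],[0,0,0,0,0,0,32],[0,0,-0.1,0,0,0,32],[0,0,-0.4,0,0,0,32],[0,0,-0.68,0,0,0,34],[0,0,-0.68,0,0,-0.05,34],[0,0,-0.68,0,0,-0.05,34],[0,0,-0.68,0,0,-0.05,34]])

```text
time: 42.07
tool_pos: [0.6246, 0.1436, 0.1247]
ee_rot: [3.141, -0.0, 1.569]
wrist_force: [-1.6, -0.0, 0.0]
width: 0.0343
finger_force: 0.0
```

Emit:
servo_tool(plan=[[-0.4,-0.3,0,0,0,0,34],[-0.8,-0.79,0,0,0,0,34],[-1,-0.79,0,0,0,0,34],[-1,-0.79,0,0,0,0,34]])

```text
time: 42.4
tool_pos: [0.5411, 0.0394, 0.122]
ee_rot: [-3.135, 0.003, 1.565]
wrist_force: [-0.1, 0.1, 0.4]
width: 0.034
finger_force: 0.0
```

Emit:
servo_tool(plan=[[-0.4,0,0,0,0,0,34],[-0.8,0,0,0,0,0,34],[-1,0,0,0,0,0,34],[-1,0,0,0,0,0,34]])

```text
time: 42.73
tool_pos: [0.5451, -0.06, 0.1229]
ee_rot: [-3.139, 0.001, 1.564]
wrist_force: [-0.1, 0.5, -0.6]
width: 0.0338
finger_force: 0.0
```

Emit:
servo_tool(plan=[[-0.02,0,0,0,0,0,34],[-0.02,0,0.3,0,0,0,34],[-0.02,0,0.55,0,0,0,34],[-0.02,0,0.7,0,0,0,34],[-0.02,0,0.7,0,0,0,34],[-0.02,0,0.7,0,0,0,34],[-0.02,0,0.7,0,0,0,34]])

```text
time: 43.32
tool_pos: [0.5465, -0.0576, 0.0552]
ee_rot: [3.14, -0.0, 1.572]
wrist_force: [0.3, 0.3, -0.2]
width: 0.0337
finger_force: 0.0
```

Emit:
servo_tool(plan=[[-0.02,0,0.06,0,0,0,34],[-0.02,0,0.115,0,0,0,34],[-0.02,0,0.115,0,0,0,34],[-0.02,0,0.115,0,0,0,0],[-0.02,0,0.115,0,0,0,0],[-0.02,0,0.115,0,0,0,0],[-0.02,0,0.115,0,0,0,0],[-0.02,0,0.115,0,0,0,0]])

```text
time: 43.98
tool_pos: [0.5459, -0.0605, 0.0431]
ee_rot: [3.141, 0.0, 1.571]
wrist_force: [0.4, -0.3, -0.4]
width: 0.0114
finger_force: 29.7
```

Emit:
servo_tool(plan=[[0,0,-0.1,0,0,0,0],[0,0,-0.3,0,0,0,0],[0,0,-0.6,0,0,0,0],[0,0,-0.8,0,0,0,0],[0.2,0.05,-0.8,0,0,0,0],[0.5,0.1,-0.8,0,0,0,0],[0.8,0.21,-0.8,0,0,0,0],[1,0.21,-0.8,0,0,0,0],[1,0.21,-0.8,0,0,0,0]])

```text
time: 44.73
tool_pos: [0.5668, 0.0432, 0.1236]
ee_rot: [3.141, -0.002, 1.575]
wrist_force: [-1.2, 0.0, -1.0]
width: 0.0117
finger_force: 29.7
```

Emit:
servo_tool(plan=[[0.3,0,0,0,0,0,0],[0.6,0,0,0,0,0,0],[0.9,0,0,0,0,0,0],[1,0,0,0,0,0,0],[1,0,0,0,0,0.025,0],[1,0,0,0,0,0.05,0],[1,0,0,0,0,0.05,0]])

```text
time: 45.32
tool_pos: [0.5668, 0.1388, 0.1231]
ee_rot: [3.141, 0.001, 1.492]
wrist_force: [0.1, 0.2, -0.6]
width: 0.0111
finger_force: 29.7
```

Emit:
servo_tool(plan=[[0.1,0,0,0,0,0,0],[0.23,0,0,0,0,0,0],[0.23,0,0.2,0,0,0,0],[0.23,0,0.4,0,0,0,0],[0.23,0,0.5,0,0,0,0],[0.23,0,0.58,0,0,0,0],[0.23,0,0.58,0,0,0,0],[0.23,0,0.58,0,0,0,0]])

```text
time: 45.98
tool_pos: [0.5686, 0.1627, 0.0648]
ee_rot: [-3.141, -0.0, 1.492]
wrist_force: [-0.3, -0.2, -0.5]
width: 0.0116
finger_force: 29.7
```

Emit:
servo_tool(plan=[[0,-0.015,0.03,0,0,0,0],[0,-0.015,0.06,0,0,0,0],[0,-0.015,0.08,0,0,0,0],[0,-0.015,0.09,0,0,0,0],[0,-0.015,0.1,0,0,0,0],[0,-0.015,0.1,0,0,0,0]])

```text
time: 46.48
tool_pos: [0.567, 0.1626, 0.0547]
ee_rot: [3.142, -0.0, 1.492]
wrist_force: [-1.0, -0.3, -0.7]
width: 0.0114
finger_force: 29.7
```

Emit:
servo_tool(plan=[[0,0,0.005,0,0,0,0],[0,0,0.01,0,0,0,0],[0,0,0.012,0,0,0,0],[0,0,0.012,0,0,0,0]])

```text
time: 46.82
tool_pos: [0.5672, 0.1625, 0.0541]
ee_rot: [3.141, -0.0, 1.492]
wrist_force: [-0.4, -0.7, 1.8]
width: 0.0117
finger_force: 29.7
```

Emit:
servo_tool(plan=[[0,0,0.003,0,0,0,0],[0,0,0.003,0,0,0,0],[0,0,0.003,0,0,0,34],[0,0,0.003,0,0,0,34],[0,0,0.003,0,0,0,34],[0,0,-0.1,0,0,0,34],[0,0,-0.4,0,0,0,34],[0,0,-0.8,0,0,0,34],[0,0,-1,0,0,0,34],[-0.3,0.4,-1,0,0,0,34],[-0.3,0.4,-1,0,0,0,34],[-0.3,0.4,-1,0,0,0,34]])

```text
time: 47.82
tool_pos: [0.6061, 0.1279, 0.1541]
ee_rot: [3.14, 0.0, 1.489]
wrist_force: [-0.3, -0.4, -1.0]
width: 0.0339
finger_force: 0.0
```

```bash
python3 - <<'E'
from h import *
o=robot.get_obs();print(o['tool_pos'],o['wrist_force'])
im=snap('wrist','w8.png'); cv2.imwrite('pics/w8c.png',cv2.resize(im[110:350,180:480,::-1],None,fx=2.5,fy=2.5,interpolation=cv2.INTER_CUBIC))
t=snap('top','t8.png'); cv2.imwrite('pics/t8c.png',cv2.resize(t[195:295,150:470,::-1],None,fx=2.5,fy=2.5,interpolation=cv2.INTER_CUBIC))
for k in ('oil_bottle','loupe'): print(k,robot.find_in(k,'top')[:1])
E
```

```text
[0.60605287 0.12792022 0.15406188] [-0.28766885 -0.40617167 -0.97859623]
oil_bottle [{'extent': [447.7, 231.2, 25.2, 20.3], 'conf': 0.57}]
loupe [{'extent': [451.4, 263.2, 20.5, 19.6], 'conf': 0.69}]
```

View pics/w8c.png

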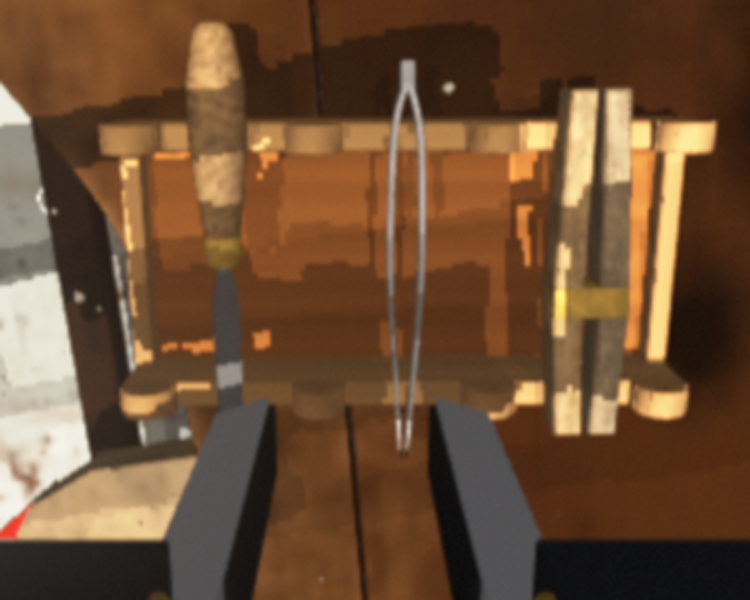

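View pics/t8c.png

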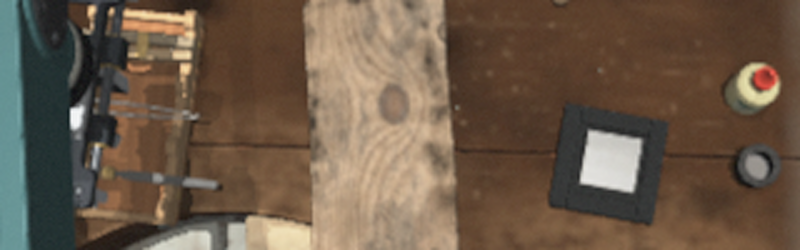

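The wrist view shows all three tools back in their own notch pairs: file near (215, 200), tweezers in the middle (405, 250), clamp at the far end (592, 260). The top view shows the block seated in the pad recess at (612, 160), with the bottle and loupe where they were.

```bash
python3 -c "
from bench import robot
print(robot.close_job())"
```

```text
the job is handed in; nothing more can be done
None
```

The anvil block is seated in the rubber pad's recess, the file, tweezers and ring clamp are back across their original notches, and the bottle and loupe were not touched. The file's first set-down failed (fingertips touched the slab first), so I returned it to its notches and regripped higher. I handed the job in at about 48 s.

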